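# Lock the decorating wheel

### The arm

A 7-joint arm with a two-finger parallel gripper is mounted at the origin on the work surface. World frame = base frame: x ahead of the robot, y to its left, z up, the work surface at z = 0. Lengths are in m, angles in degrees, forces in N, time in s.
With the tool pointing down it reaches from about 0.35 to 0.775 m from the base axis. Payload 3.1 kg.
Tool frame: the origin (TCP) lies midway between the tips of the shut fingers; the grasp point (between the pads) lies 19 mm behind it; z points along the fingers, y is the line along which they close (so a half turn about z gives the same grasp; the last joint's range is limited). The gripper opens to 85 mm and grips with 20 to 120 N. Pads are 22 mm wide; open, the fingers measure 114 mm over their backs; the gripper's body (76 mm by 85 mm) begins 54 mm behind the grasp point. The pads swing forward as they close: fully open they stand 13 mm farther back than shut.
Start: joints at [74.96, 17.813, 0.802, 86.603, -0.252, 75.585, -1.558], TCP at [0.12, -0.537, 0.231] pointing down, gripper open.
Joint ranges: [-154.91, 154.91], [-16.99, 109.72], [-72.82, 74.43], [7.12, 147.25], [-82.49, 262.49], [11.32, 116.49], [-174.64, 174.64]. Speed limits (degrees/s): [159.86, 159.86, 180, 180, 180, 180, 180].

### API

Orientations are given as a 3x3 rotation matrix whose columns are the frame's x, y, z axes.
In Python, from bench import robot, eyes, order gives the robot as it stands. The module is installed in compiled form; this text tells all that it offers.
- The arm moves only by the tool send_rows, never from a script. Its argument "increments" is a list of rows, each a list of 7 numbers: the turn, a rotation vector about the world's x, y, z in degrees, then the shift along the world's x, y, z in mm, then the opening in per cent of the stroke, from 0 (shut) to 100 (fully open). A call has 1 to 20 rows; each row shifts and turns the commanded pose from where the row before left it; what a row does not reach is not made up. A row lasts 1/8 s, in which the tool goes at most 62.5 mm and 10.7 degrees, less where a joint would pass 70% of its speed; a pose out of reach is approached as far as the arm can. A call with a gripper value outside its range is refused whole. The fingers move at their own pace and stop on an object; "squeeze" is the grip in N (left out, the last holds). Time passes only in rows, so rows that do not move let the fingers close. It gives the time, the measured TCP pose, the force, the opening and the grip force at its end, in the units of the state.
- robot.observe(): the state, without advancing time (a new reading comes with each control period).
- eyes.camera(name): name is "side" or "top"; returns the picture (480x640x3 uint8, red, green, blue); there is no depth.
- eyes.camera_params(name): a dict with "fov_y" (degrees; the focal length in pixels is half the picture's height over the tangent of half this angle, whatever the lens; pixels are square), "cx", "cy" (the principal point, pixels), "world_from_camera" (4x4, takes a point from camera to world coordinates). Camera axes: x right, y up, looking along -z (the intrinsics and any distortion apply to the point x, -y, -z); pixel columns grow to the right and rows downward; lengths in m; the calibration is good to about 2 mm. A picture is of the moment at which its call begins. camera_params takes no time and is no camera call.
- order.job_done(): hands the job in; it is judged then, once.
The state is a dict: "time": time; "joints": joint angles; "joint_vel": joint speeds; "joint_torque": joint torques, N m; "eef_pos": TCP position; "tool_rot": TCP orientation; "wrist_force": force on the tool from outside, world axes, zero at the start; "wrist_torque": the same for the moment, N m; "opening": finger opening in m; "finger_force": force on a finger pad.
Only numpy, scipy, OpenCV 4.12 (cv2) and the standard library are available. Lean on these libraries where they do the work, as an engineer would, in place of code of your own. Each camera call takes 0.05 s, during which the arm holds its last target. There are 200 camera calls.

### The job

Push the pottery decorating wheel round by one of its brass pins until the red-edged slot in its rim lines up with the steel lock bar, then push the bar's orange finger plate so that the bar runs fully home through the slot and locks the wheel. Push only, lift nothing: the clay bowl stays on the middle of the wheel without being touched by the fingers, the bottle, brush pot and jar stay where they stand, and the bar is not pushed in before the slot is lined up.

Things in the scene. Friction and masses are not known exactly. Their poses are not given: they have to be found in the camera images.
- stand: Grey fixed stand of the decorating wheel: round foot 190 mm across and 18 mm high, with an arm towards its own +y that carries a small grey bar guide (44 mm wide, 26 mm long, centred 129 mm from the wheel axis along +y, top 75 mm up). Origin on the wheel's axis at table level, z up. The lock bar slides along the stand's own y axis, towards the wheel's axis.
- wheel (a joint): Angle of the wheel head, rad, positive anticlockwise seen from above. 0: the slot points along the stand's +y, exactly in line with the bar. It starts between 0.5 and 2.0 and turns freely by hand between its stops at -0.5 and 2.4. A light drag (0.12 N m, under 2 N at a pin) makes it stay where it is left. Grey cast disc 220 mm across, 16 mm thick, top face 71 mm above the table. The radial slot is 20 mm wide, open at the rim, 50 mm deep, with red stripes along both edges.
- lockbar (a joint): Travel of the lock bar, m: 0 fully back, 0.054 fully home (end stop); it starts between 0 and 0.010, grows as the bar is pushed towards the wheel's axis, slides with about 3 N of friction and stays where it is left. Flat steel bar 12 mm wide with a pointed nose; the nose stands 124 mm from the wheel's axis at 0 and 70 mm at 0.054. A slot within about 4 degrees of true is caught and centred by the nose; otherwise the bar stops against the rim.
- wheel_centre (a point): Point on the wheel's axis at the height of the wheel's top face (71 mm above the table).
- slot_mouth (a point): Middle of the slot's open mouth at the wheel's rim, 110 mm from the axis, at the height of the top face; turns with the wheel.
- pin_near (a point): Centre of the top of one of two upright brass pins in the wheel, 14 mm thick, standing 26 mm above the top face, 88 mm from the axis; a quarter turn anticlockwise from the slot, seen from above, and turns with the wheel.
- pin_far (a point): Centre of the top of the other brass pin, alike, opposite the first: a quarter turn clockwise from the slot.
- plate_top (a point): Middle of the top edge of the orange finger plate that stands upright on the bar's outer end: 34 mm wide across the bar, 10 mm thick along it, top 101 mm and foot 57 mm above the table; it moves with the bar and at bar travel 0 stands 202 mm from the wheel's axis. Nothing stands behind it, on the side away from the wheel.
- bowl: Small loose terracotta bowl, 80 mm across the rim, 40 mm high, standing on the middle of the wheel; origin at the centre of its foot. It rides round with the wheel.
- slip_bottle: Loose grey plastic bottle with a white cap, 60 mm across, 140 mm high; origin at the centre of its foot. Bystander.
- brush_pot: Loose blue pot of brushes, 72 mm across, 160 mm high with the brushes; origin at the centre of its foot. Bystander.
- glaze_jar: Loose white jar with a green lid, 56 mm across, 65 mm high; origin at the centre of its foot. Bystander.
Things that resemble listed ones, but are neither listed nor needed, are in the scene too. Of the things that look like the bowl, the largest one is meant.

How it is judged:
By the outcome, as a careful person would: the job done as asked, in the order asked, and still so for the second after the job is handed in, with the robot touching nothing.
It also fails if it takes over 51 s, if anything falls off the work surface, if the arm or the gripper's body presses on something with over 40 N, if the wrist force passes 120 N, or if a joint passes its speed limit or range.

## Working session

There is one attempt and no reset: what is moved stays moved. The work goes in short steps, Python scripts to look and compute and a tool call to move; the robot and the scene stay as the last step left them, time stands still between calls to the robot, and variables do not carry over. Pictures are saved under pics/ and viewed, at most 10 in all, crops included, and the job is handed in when it is done.

Besides the shell and the picture viewer there is one more tool, called after "Request:" as a command line: name --pt "numbers of a row" for each row, then --argument value for the rest. send_rows: Moves the arm, as the interface text tells. Its arguments: {"type":"object","properties":{"increments":{"type":"array"},"squeeze":{"type":"number"}},"required":["increments"]}

```bash
mkdir -p pics; python3 - <<'E'
from bench import robot, eyes
import cv2,numpy as np
for n in("top","side"):
    im=eyes.camera(n); cv2.imwrite(f"pics/{n}0.png",im[:,:,::-1]); p=eyes.camera_params(n); print(n,{k:(np.round(v,4).tolist() if not isinstance(v,str) else v) for k,v in p.items()})
s=robot.observe(); print(s['time'],s['eef_pos'],np.round(s['tool_rot'],3).tolist(),s['opening'])
E
```

```text
top {'fov_y': 57.6877, 'cx': 319.5939, 'cy': 243.653, 'world_from_camera': [[0.1069, 0.9711, -0.2133, 0.4793], [-0.9943, 0.1035, -0.0269, -0.0648], [-0.004, 0.2149, 0.9766, 0.8241], [0.0, 0.0, 0.0, 1.0]]}
side {'fov_y': 56.8538, 'cx': 320.0863, 'cy': 235.5128, 'world_from_camera': [[0.8711, 0.3029, -0.3867, 0.3698], [-0.4908, 0.5673, -0.6612, -0.5465], [0.0191, 0.7657, 0.6429, 0.5758], [0.0, 0.0, 0.0, 1.0]]}
0.1 [ 0.12035572 -0.53603312  0.23033131] [[0.976, 0.219, -0.001], [0.219, -0.976, 0.002], [-0.0, -0.002, -1.0]] 0.08534492213037975
```

View pics/top0.png

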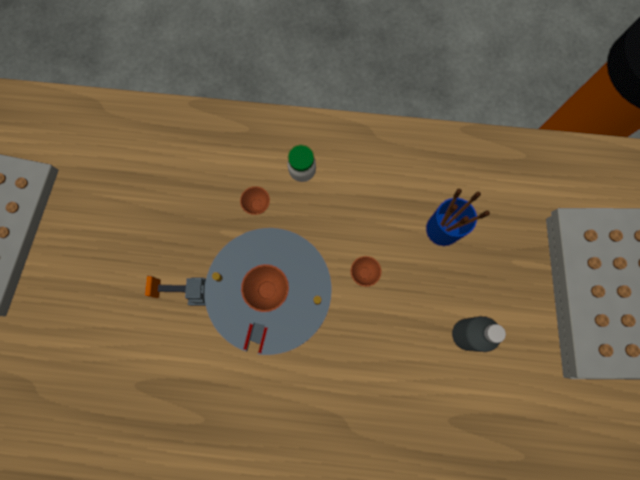

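View pics/side0.png

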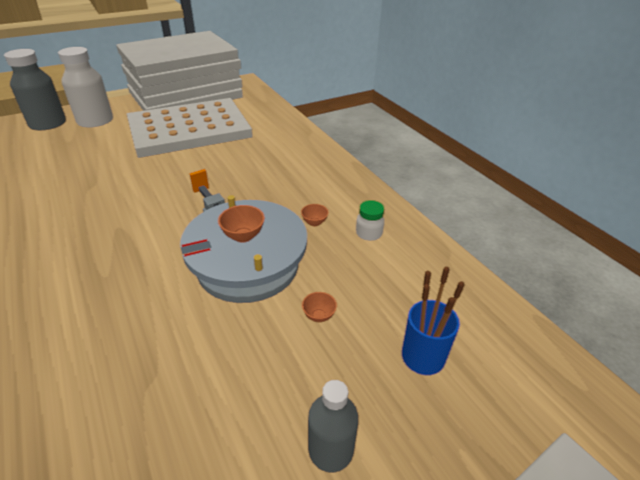

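The top view shows the wheel around (268,291) with the large bowl on it at (265,288). The brass pins are at (217,277) and (317,299), and the red-edged slot is near (256,338), pointing down the image. The guide is at (195,291) and the orange plate at (152,287).

There are three bowl-like things: (265,288), (255,200) and (366,271). The first is the largest and stands on the wheel, so it is the one meant. The slot has to turn clockwise by about 80°, pushed by the pin at (317,299).

```bash
cat > h.py <<'E'
import cv2,numpy as np
from bench import robot,eyes
def ray(n,uv,z):
    p=eyes.camera_params(n); f=240/np.tan(np.radians(p['fov_y'])/2); T=np.array(p['world_from_camera'])
    d=T[:3,:3]@np.array([(uv[0]-p['cx'])/f,-(uv[1]-p['cy'])/f,-1]); o=T[:3,3]
    return (o+d*(z-o[2])/d[2])[:2]
def blobs(im,lo,hi,box,amin=8):
    h=cv2.cvtColor(im,cv2.COLOR_RGB2HSV); m=cv2.inRange(h,lo,hi); k=np.zeros_like(m); x0,y0,x1,y1=box; k[y0:y1,x0:x1]=1
    n,l,s,c=cv2.connectedComponentsWithStats(m*k)
    return [(c[i].round(1).tolist(),s[i].tolist()) for i in range(1,n) if s[i,4]>=amin]
YEL=((18,120,80),(32,255,255)); RED=((173,150,60),(180,255,255)); RED0=((0,200,60),(3,255,255)); ORA=((5,210,110),(16,255,255))
E
python3 - <<'E'
from h import *
for n,b in(("top",(130,220,340,360)),("side",(170,160,320,300))):
    im=eyes.camera(n)
    for nm,c in(("Y",YEL),("R",RED),("R0",RED0),("O",ORA)):
        for x in blobs(im,*c,b): print(n,nm,x, ray(n,x[0],{"Y":.095,"R":.071,"R0":.071,"O":.095}[nm]).round(4))
    x0,y0,x1,y1=b; cv2.imwrite(f"pics/{n}1.png",cv2.resize(im[y0:y1,x0:x1,::-1],None,fx=3.5,fy=3.5,interpolation=cv2.INTER_CUBIC))
E
```

```text
top Y ([187.2, 223.9], [181, 220, 14, 12, 35]) [0.6491 0.1871]
top Y ([205.9, 223.4], [203, 220, 7, 8, 23]) [0.6534 0.155 ]
top Y ([221.8, 224.8], [211, 220, 20, 14, 73]) [0.6539 0.1272]
top Y ([247.2, 220.8], [245, 220, 6, 3, 8]) [0.6656 0.0844]
top Y ([258.6, 221.9], [256, 220, 6, 5, 13]) [0.6658 0.0645]
top Y ([272.7, 223.2], [270, 220, 8, 7, 21]) [0.666  0.0399]
top Y ([315.4, 221.9], [313, 220, 5, 4, 9]) [ 0.6762 -0.0334]
top Y ([169.9, 226.5], [164, 222, 13, 10, 36]) [0.6414 0.2161]
top Y ([325.3, 224.1], [323, 222, 6, 6, 15]) [ 0.6741 -0.0509]
top Y ([332.9, 224.6], [330, 222, 9, 6, 18]) [ 0.6746 -0.0641]
top Y ([180.0, 226.6], [179, 225, 4, 5, 8]) [0.643  0.1987]
top Y ([241.1, 226.1], [237, 224, 9, 5, 19]) [0.6551 0.0936]
top Y ([286.4, 225.6], [284, 224, 5, 4, 9]) [0.6643 0.0157]
top Y ([193.4, 228.7], [188, 226, 11, 6, 21]) [0.6418 0.1749]
top Y ([292.2, 226.9], [290, 226, 5, 3, 8]) [0.663  0.0055]
top Y ([309.5, 227.2], [308, 226, 4, 4, 8]) [ 0.6657 -0.0243]
top Y ([206.3, 232.3], [200, 229, 12, 10, 40]) [0.6378 0.1517]
top Y ([132.8, 233.8], [131, 231, 5, 7, 12]) [0.6217
[... 5140 characters left out ...]
 0.17  ]
top Y ([192.2, 356.8], [187, 352, 12, 8, 22]) [0.4298 0.1407]
top Y ([290.0, 354.1], [286, 353, 8, 4, 11]) [ 0.451  -0.0166]
top Y ([218.6, 356.6], [217, 355, 4, 5, 8]) [0.4347 0.0981]
top Y ([288.0, 357.2], [286, 356, 5, 4, 9]) [ 0.4458 -0.014 ]
top R0 ([247.9, 336.5], [245, 325, 7, 24, 43]) [0.4711 0.0593]
top R0 ([262.3, 340.0], [259, 329, 7, 23, 28]) [0.468  0.0343]
top O ([148.1, 285.6], [145, 276, 7, 20, 96]) [0.5363 0.2341]
side Y ([230.8, 199.7], [226, 194, 10, 13, 83]) [0.5636 0.116 ]
side Y ([257.8, 262.1], [254, 255, 8, 16, 102]) [ 0.541  -0.0624]
side R0 ([189.5, 253.5], [186, 253, 8, 2, 8]) [0.4573 0.035 ]
side O ([198.7, 179.7], [190, 170, 18, 22, 244]) [0.5322 0.2091]
```

View pics/top1.png

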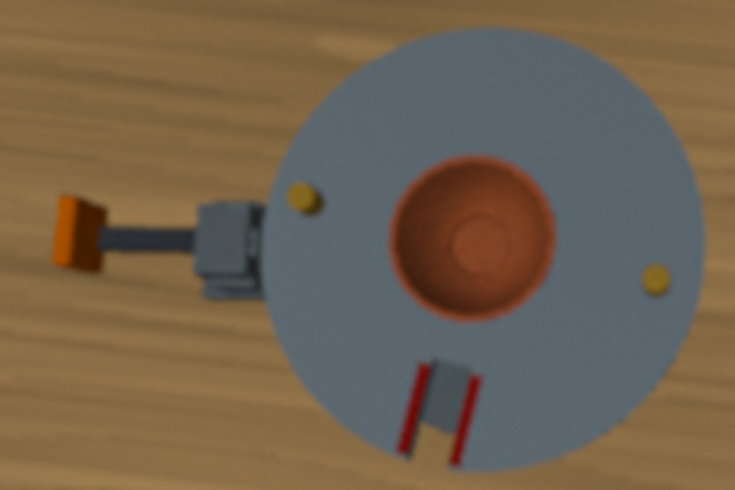

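The enlarged crop confirms the target: the largest bowl is at the middle of the wheel, top pixel (265,288). The pin tops are at (216,276) and (317,299.5), the red stripes at (248,336) and (262,340), and the bright plate top edge at (148,286).

| Item | Value |
|---|---|
| Wheel centre | (0.554, 0.0365) |
| Slot direction (world) | 173.1° |
| Bar direction (world) | about 95.3° |
| Turn still needed | about -78° |
| Pin to push | pin_near at (0.543, -0.051), from its +x side |

Request:
send_rows --pt "0 0 4.4 29 30 1 0" --pt "0 0 4.4 29 30 1 0" --pt "0 0 4.4 29 30 1 0" --pt "0 0 4.4 29 30 1 0" --pt "0 0 4.4 29 30 0 0" --pt "0 0 4.4 29 30 0 0" --pt "0 0 4.4 29 30 0 0" --pt "0 0 4.4 29 30 0 0" --pt "0 0 4.4 29 30 0 0" --pt "0 0 4.4 29 30 0 0" --pt "0 0 4.4 29 30 0 0" --pt "0 0 4.4 29 30 0 0" --pt "0 0 4.4 29 30 0 0" --pt "0 0 4.4 29 30 0 0" --pt "0 0 4.4 29 30 0 0" --pt "0 0 4.4 29 30 0 0" --pt "0 0 0 0 0 -30 0" --pt "0 0 0 0 0 0 0" --squeeze 30

```text
time: 2.45
eef_pos: [0.5825, -0.0567, 0.2025]
tool_rot: [[0.12, 0.993, -0.007], [0.993, -0.12, 0.0], [-0.001, -0.007, -1.0]]
wrist_force: [1.0, -0.7, -0.7]
opening: -0.0
finger_force: 0.0
```

```bash
python3 - <<'E'
from h import *
C=np.array([.5539,.0365])
def P(th,s): a=np.radians(th); return C+.088*np.array([np.cos(a),np.sin(a)])+s*np.array([-np.sin(a),np.cos(a)])
p=robot.observe()['eef_pos'][:2]
L=[(263.1,.0215)]+[(263.1-5*i,.0215) for i in range(1,15)]
for th,s in L: q=P(th,s); print(round(th,1),(1000*(q-p)).round(1)); p=q
E
```

```text
263.1 [-17.8   3.3]
258.1 [-7.9 -0.6]
253.1 [-7.9  0.1]
248.1 [-7.9  0.8]
243.1 [-7.8  1.5]
238.1 [-7.6  2.1]
233.1 [-7.4  2.8]
228.1 [-7.1  3.4]
223.1 [-6.8  4. ]
218.1 [-6.4  4.6]
213.1 [-6.   5.2]
208.1 [-5.5  5.7]
203.1 [-5.   6.1]
198.1 [-4.5  6.5]
193.1 [-3.9  6.9]
```

Request:
send_rows --pt "0 0 0 0 0 -25 0" --pt "0 0 0 0 0 -25 0" --pt "0 0 0 0 0 -25 0" --pt "0 0 0 0 0 -25 0" --pt "0 0 0 0 0 -22 0" --pt "0 0 0 0 0 0 0"

```text
time: 3.2
eef_pos: [0.5831, -0.058, 0.0824]
tool_rot: [[0.123, 0.992, -0.003], [0.992, -0.123, -0.001], [-0.001, -0.003, -1.0]]
wrist_force: [0.2, -0.1, 0.7]
opening: 0.0001
finger_force: 0.0
```

Request:
send_rows --pt "0 0 0 -9 2 0 0" --pt "0 0 0 -9 2 0 0" --pt "0 0 -5 -8 -0.5 0 0" --pt "0 0 -5 -8 0 0 0" --pt "0 0 -5 -8 1 0 0" --pt "0 0 -5 -8 1.5 0 0" --pt "0 0 -5 -7.5 2 0 0" --pt "0 0 -5 -7.5 3 0 0" --pt "0 0 -5 -7 3.5 0 0" --pt "0 0 -5 -7 4 0 0" --pt "0 0 -5 -6.5 4.5 0 0" --pt "0 0 -5 -6 5 0 0" --pt "0 0 -2.5 -3 3 0 0" --pt "0 0 -2.5 -3 3 0 0" --pt "0 0 0 0 0 0 0"

```text
time: 5.08
eef_pos: [0.4873, -0.0224, 0.0845]
tool_rot: [[0.882, 0.471, 0.002], [0.471, -0.882, -0.0], [0.002, 0.001, -1.0]]
wrist_force: [0.0, 0.5, -0.6]
opening: 0.0001
finger_force: 0.1
```

```bash
cat >> h.py <<'E'
def red(im):
    h=cv2.cvtColor(im,cv2.COLOR_RGB2HSV); m=cv2.inRange(h,(0,200,60),(3,255,255))|cv2.inRange(h,(172,150,60),(180,255,255))
    m[:220]=0;m[370:]=0;m[:,:165]=0;m[:,340:]=0
    n,l,s,c=cv2.connectedComponentsWithStats(m)
    return [(c[i].round(1),s[i,4],ray("top",c[i],.071).round(4)) for i in range(1,n) if s[i,4]>8]
E
python3 - <<'E'
from h import *
im=eyes.camera("top"); cv2.imwrite("pics/top2.png",im[200:400,100:400,::-1].repeat(2,0).repeat(2,1))
C=np.array([.5539,.0365])
for r in red(im): print(r)
for b in blobs(im,(18,120,110),(32,255,255),(170,215,340,370),25):
    q=ray("top",b[0],.096); print(b,q.round(4),np.linalg.norm(q-C).round(4),np.degrees(np.arctan2(*(q-C)[::-1])).round(1)) if abs(np.linalg.norm(q-C)-.088)<.006 else 0
E
```

```text
([248.5, 239.9], [245, 237, 8, 7, 39]) [0.632  0.0772] 0.088 27.5
```

View pics/top2.png

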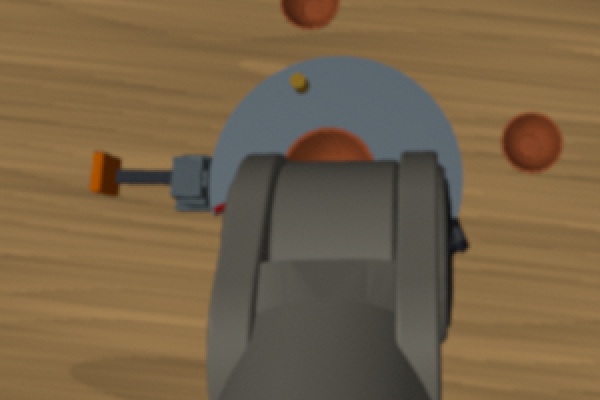

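The arm hides the slot, but pin_far is visible at (248.5,240). It bears 27.5° from the wheel centre, so the slot is at 117.5° and 22° remain. The bowl is still in place.

Request:
send_rows --pt "0 0 -2.5 -2.5 3 0 0" --pt "0 0 -2.5 -2.5 3 0 0" --pt "0 0 -2.5 -2.5 3 0 0" --pt "0 0 -2.5 -2 3.5 0 0" --pt "0 0 -2.5 -2 3.5 0 0" --pt "0 0 -2.5 -2 3.5 0 0" --pt "0 0 -2.5 -1.5 3.5 0 0" --pt "0 0 0 0 0 0 0"

```text
time: 6.12
eef_pos: [0.4721, 0.0004, 0.0837]
tool_rot: [[0.983, 0.184, 0.001], [0.184, -0.983, -0.0], [0.001, 0.0, -1.0]]
wrist_force: [-0.0, -0.4, -0.4]
opening: -0.0001
finger_force: 0.2
```

```bash
cat > m.py <<'E'
from h import *
im=eyes.camera("top"); C=np.array([.5539,.0365])
for r in red(im): print(r)
for b in blobs(im,(18,120,110),(32,255,255),(170,215,340,370),25):
    q=ray("top",b[0],.096)
    if abs(np.linalg.norm(q-C)-.088)<.006: print(b,q.round(4),np.linalg.norm(q-C).round(4),np.degrees(np.arctan2(*(q-C)[::-1])).round(1))
E
python3 m.py
```

```text
(array([219. , 285.5]), np.int32(34), array([0.5515, 0.1215]))
([263.4, 236.2], [260, 233, 8, 7, 39]) [0.6412 0.0526] 0.0887 10.5
```

Request:
send_rows --pt "0 0 -1.5 -1 2 0 0" --pt "0 0 -1.5 -1 2 0 0" --pt "0 0 -1.5 -0.5 2.5 0 0" --pt "0 0 0 0 0 0 0" --pt "0 0 0 -1 -10 0 0" --pt "0 0 0 0 -20 30 0" --pt "0 0 0 0 -20 60 0" --pt "0 0 0 0 -50 30 0" --pt "0 0 0 0 -50 0 0" --pt "0 0 0 0 -50 0 0" --pt "0 0 0 0 0 0 0"

```text
time: 7.55
eef_pos: [0.4665, -0.1992, 0.202]
tool_rot: [[0.995, 0.095, -0.002], [0.095, -0.995, -0.002], [-0.002, 0.002, -1.0]]
wrist_force: [0.2, 0.2, 0.7]
opening: 0.0
finger_force: 0.0
```

```bash
cat >> m.py <<'E'
for b in blobs(im,(5,210,110),(16,255,255),(130,220,200,340),40): print("plate",b,ray("top",b[0],.101).round(4))
import sys
cv2.imwrite(sys.argv[1],cv2.resize(im[220:360,130:340,::-1],None,fx=3.5,fy=3.5,interpolation=cv2.INTER_CUBIC))
E
python3 m.py pics/top3.png
```

```text
(array([219. , 281.5]), np.int32(46), array([0.5583, 0.1225]))
(array([218.5, 296.1]), np.int32(29), array([0.5333, 0.1194]))
([267.8, 236.3], [265, 233, 7, 7, 38]) [0.6418 0.0451] 0.0883 5.6
([264.1, 341.1], [261, 338, 7, 7, 43]) [0.4669 0.0278] 0.0874 -174.3
plate ([148.2, 285.7], [145, 276, 7, 20, 99]) [0.5357 0.2314]
```

View pics/top3.png

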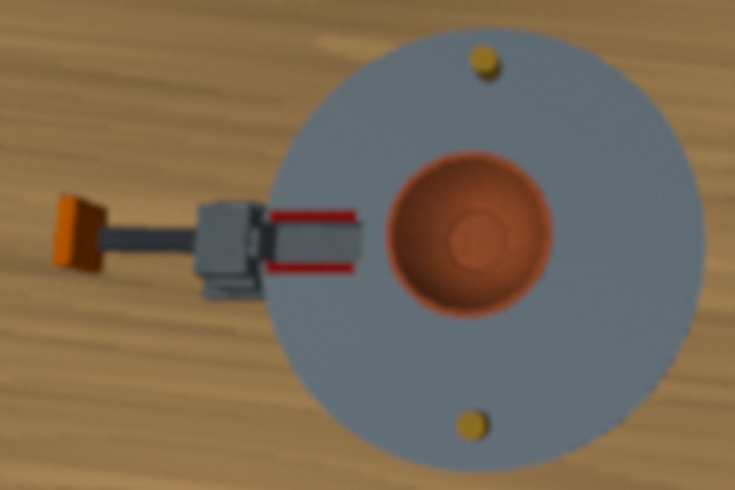

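The wheel is in line: the stripes at (219,281.5) and (218.5,296) straddle the bar nose. The slot is at 95.7° against 95.5° for the bar. The bar has not moved (plate at (148,286), travel about 6 mm), and the bowl is central. Next I go round behind the plate.

Request:
send_rows --pt "0 0 0 5.4 39.6 0 0" --pt "0 0 0 5.4 39.6 0 0" --pt "0 0 0 5.4 39.6 0 0" --pt "0 0 0 5.4 39.6 0 0" --pt "0 0 0 5.4 39.6 0 0" --pt "0 0 0 5.4 39.6 0 0" --pt "0 0 0 5.4 39.6 0 0" --pt "0 0 0 5.4 39.6 0 0" --pt "0 0 0 5.4 39.6 0 0" --pt "0 0 0 5.4 39.6 0 0" --pt "0 0 0 5.4 39.6 0 0" --pt "0 0 0 5.4 39.6 0 0" --pt "0 0 0 0 0 -30 0" --pt "0 0 0 0 0 -30 0" --pt "0 0 0 0 0 -30 0" --pt "0 0 0 0 0 -20 0" --pt "0 0 0 0 0 -16 0" --pt "0 0 0 0 0 0 0"

```text
time: 9.85
eef_pos: [0.5317, 0.2823, 0.0752]
tool_rot: [[0.994, 0.107, -0.003], [0.107, -0.994, -0.001], [-0.003, 0.001, -1.0]]
wrist_force: [-0.1, -0.6, -0.7]
opening: 0.0003
finger_force: 0.0
```

Request:
send_rows --pt "0 0 0 1 -10 0 0" --pt "0 0 0 1 -10 0 0" --pt "0 0 0 0.5 -6 0 0" --pt "0 0 0 0.5 -6 0 0" --pt "0 0 0 0.5 -6 0 0" --pt "0 0 0 0.5 -6 0 0" --pt "0 0 0 0.5 -6 0 0" --pt "0 0 0 0.5 -6 0 0" --pt "0 0 0 0.5 -6 0 0" --pt "0 0 0 0.5 -5 0 0" --pt "0 0 0 0.5 -5 0 0" --pt "0 0 0 0 0 0 0"

```text
time: 11.35
eef_pos: [0.5395, 0.2088, 0.0763]
tool_rot: [[0.995, 0.104, -0.001], [0.104, -0.995, -0.002], [-0.001, 0.002, -1.0]]
wrist_force: [0.3, 0.9, 0.1]
opening: -0.0001
finger_force: 0.7
```

Request:
send_rows --pt "0 0 0 0 -2 0 0" --pt "0 0 0 0 -2 0 0" --pt "0 0 0 0 0 0 0"

```text
time: 11.72
eef_pos: [0.5395, 0.206, 0.0762]
tool_rot: [[0.994, 0.105, -0.001], [0.105, -0.994, -0.0], [-0.001, 0.0, -1.0]]
wrist_force: [0.9, 3.5, -0.5]
opening: 0.0001
finger_force: 1.3
```

Sliding friction only (about 3.5 N). I'll press on until the end stop shows in the force.

Request:
send_rows --pt "0 0 0 0 -2 0 0" --pt "0 0 0 0 -2 0 0" --pt "0 0 0 0 0 0 0"

```text
time: 12.1
eef_pos: [0.5396, 0.2024, 0.0764]
tool_rot: [[0.994, 0.105, -0.0], [0.105, -0.994, 0.0], [-0.0, -0.0, -1.0]]
wrist_force: [1.2, 4.4, -1.8]
opening: -0.0002
finger_force: 1.7
```

```bash
python3 m.py pics/top4.png
```

```text
(array([219. , 281.5]), np.int32(46), array([0.5583, 0.1225]))
(array([217.8, 296. ]), np.int32(27), array([0.5332, 0.1206]))
([267.8, 236.2], [265, 233, 7, 7, 37]) [0.642  0.0451] 0.0885 5.6
([264.1, 341.1], [261, 338, 7, 7, 43]) [0.4669 0.0278] 0.0874 -174.3
```

Request:
send_rows --pt "0 0 0 0 -2 0 0" --pt "0 0 0 0 -1 0 0" --pt "0 0 0 0 0 0 0"

```text
time: 12.52
eef_pos: [0.5396, 0.2023, 0.0766]
tool_rot: [[0.994, 0.107, 0.001], [0.107, -0.994, 0.004], [0.001, -0.004, -1.0]]
wrist_force: [2.3, 7.3, -4.1]
opening: -0.0001
finger_force: 3.6
```

Request:
send_rows --pt "0 0 0 0 -2 0 0" --pt "0 0 0 0 0 0 0"

```text
time: 12.78
eef_pos: [0.5396, 0.2023, 0.0766]
tool_rot: [[0.994, 0.108, 0.001], [0.108, -0.994, 0.007], [0.002, -0.007, -1.0]]
wrist_force: [2.1, 10.6, -5.0]
opening: -0.0001
finger_force: 4.8
```

The tool has stopped at y = 0.2023 with the force rising, which matches the expected home position of 0.203. I'll back off, rise and check.

Request:
send_rows --pt "0 0 0 0 6 0 0" --pt "0 0 0 -1 15 0 0" --pt "0 0 0 -1 20 10 0" --pt "0 0 0 0 20 40 0" --pt "0 0 0 0 30 50 0" --pt "0 0 0 -30 30 40 0" --pt "0 0 0 -40 20 20 0" --pt "0 0 0 0 0 0 0" --pt "0 0 0 0 0 0 0"

```text
time: 13.9
eef_pos: [0.4678, 0.3384, 0.2371]
tool_rot: [[0.994, 0.106, 0.001], [0.106, -0.994, -0.001], [0.001, 0.001, -1.0]]
wrist_force: [0.2, -0.2, 0.0]
opening: 0.0
finger_force: 0.0
```

```bash
python3 m.py pics/top5.png; python3 -c "
from h import *
im=eyes.camera('side');cv2.imwrite('pics/side5.png',im[140:320,120:420,::-1].repeat(2,0).repeat(2,1))"
```

```text
(array([219.2, 281.5]), np.int32(45), array([0.5584, 0.1221]))
(array([217.8, 296. ]), np.int32(26), array([0.5333, 0.1207]))
([267.8, 236.2], [265, 233, 7, 7, 37]) [0.642  0.0451] 0.0885 5.6
([264.0, 341.2], [261, 338, 7, 7, 42]) [0.4667 0.028 ] 0.0876 -174.4
plate ([177.1, 286.0], [174, 277, 7, 19, 96]) [0.5403 0.1834]
```

View pics/top5.png

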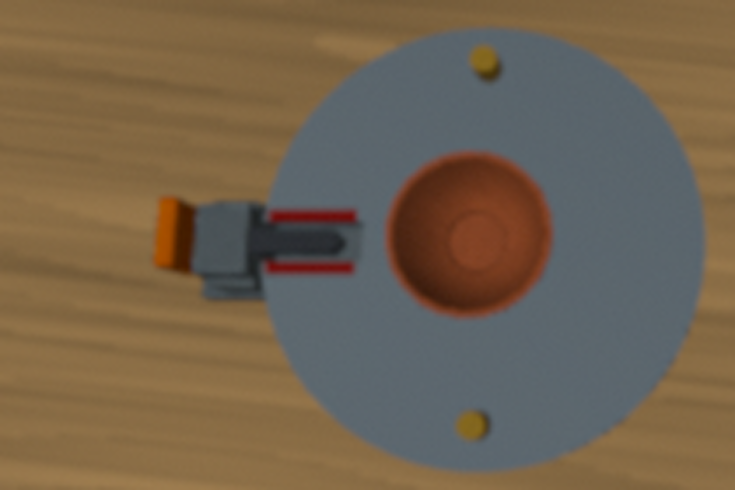

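View pics/side5.png

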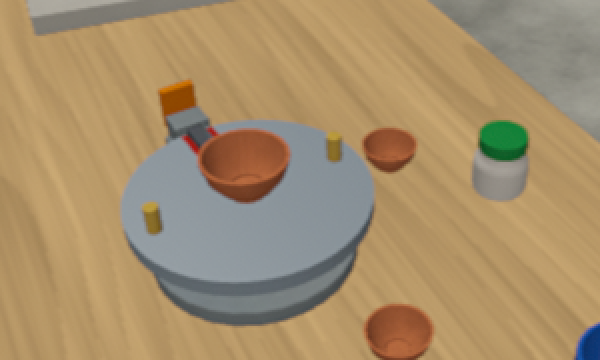

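The bar lies in the slot between the red stripes with its nose at about (228,289). The plate at (177,286) is 147.6 mm from the axis, so the travel is about 54 mm and the bar is fully home. The bowl is central on the wheel, and the jar stands where it was.

```bash
python3 -c "
from bench import order
print(order.job_done())"
```

```text
the job is handed in; nothing more can be done
None
```

The job is handed in: the wheel's slot is lined up, the lock bar is fully home at about 54 mm travel, the bowl is still central on the wheel, and the clock read about 14 s at hand-in.

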